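# Set the number drum and stamp the shelf label on the numbering press

### The job

Stamp the label in the numbering press with the number 6: push the label slide fully home under the head, and with a light finger on its worn, ribbed rim turn the number drum until the 6 stands square in the window. Only when both are right press the palm knob right down, hold it down for about half a second, and let it come all the way up again. The drum's thin shaft bends if you lean on it (stay under 16 N there, and under 40 N anywhere on the press); leave the other things on the table where they are.

Things in the scene. Friction and masses are not known exactly. Their poses are not given: they have to be found in the camera images.
- press: Grey cast label-numbering press, bolted to the table, 240 mm deep, 150 mm wide. Origin on the table under it; x points from its front (the drum, robot side) to its back (the column), y to its left, z up. Base x = -105 to 135 mm, 28 mm high. Head x = -91 to 132, y = -45 to 48 mm, z = 105 to 165 mm; at its front the drum, and left of it a hood with the window, its top at 176 mm.
- drum_rim (a point): Nominal top of the drum's black ribbed thumb rim, mid-width, 181 mm above the table, at x = -45, y = -13 mm of the press; it does not turn. The rim is a cylinder of radius 36 mm, 22 mm wide, axis level along the press's y; its tyre is worn and runs out of true, so its real top is up to 2.5 mm higher or lower as it turns. The hood beside it (press y above 0) is 5 mm lower. Sprung bearing: gives about 0.3 mm at 5 N, 1.7 mm at 16 N.
- window (a point): Centre of the window, 176 mm above the table, 32 mm to the left (press +y) of drum_rim: an opening 15 mm (x) by 18 mm (y) in the hood's top, looking up, with an aluminium frame. One black numeral of a white band shows in it, upright when seen from the front of the press.
- number_drum (a joint): Drum angle (rad): the number in the window times 0.6283 (0 to 9, stops at both ends); 6 stands square at 3.770. It grows as the rim's top moves to the press's front (-x): 36 mm along the rim turn it 1 rad. A friction washer holds it anywhere; turning takes 3 to 4 N along the rim, so a fingertip laid on top drags it round only if pressed on with some 7 to 11 N; less slips.
- label_slide (a joint): Travel of the label slide (m): 0 drawn fully out to the press's left, 0.050 fully home against its stop under the head. It moves along the press's -y, with about 2.5 N of friction, and stays where it is left.
- slide_tab (a point): On the slide's upright steel tab: middle of its outer (left, +y) face, 60 mm above the table; axes as the press; moves with the slide. The tab is 46 mm wide (x), 7 mm thick (y), and reaches from 30 to 74 mm above the table; with the slide home its outer face is 112 mm to the left of the press's middle plane and stands 64 mm outside the head.
- palm_knob (a joint): Travel of the palm knob and its stamp foot (m): 0 up, 0.018 right down on its stop; a return spring pushes it up with about 5 N at the top and 10 N at the bottom. Past the stop only the cap yields, on a stiff spring (4 mm at about 28 N).
- palm_top (a point): Top centre of the black mushroom palm knob (46 mm across), 232 mm above the table when up, 80 mm behind and 13 mm to the left of drum_rim; pressed straight down; axes as the press; moves with the knob.
- ink_bottle: Bystander, to be left alone: amber ink jar, 38 mm across, 75 mm high. Origin at the centre of its underside.
- wood_stamp: Bystander, to be left alone: wooden hand stamp standing upright, 40 mm across, 87 mm high. Origin at the centre of its underside.
- label_tray: Bystander, to be left alone: low open steel tray of blank labels, 90 x 130 x 35 mm. Origin at the centre of its underside.
- pencil_pot: Bystander, to be left alone: dark steel cup, 80 mm across, 100 mm high. Origin at the centre of its underside.
- bound_volume: Bystander, to be left alone: closed brown book lying flat, 200 x 140 x 35 mm. Origin at the centre of its underside.
- ledger: Bystander, to be left alone: closed green book lying flat, 130 x 180 x 28 mm. Origin at the centre of its underside.
- tape_dispenser: Bystander, to be left alone: black desk tape dispenser, 160 x 55 mm, 77 mm high. Origin at the centre of its underside.
- paperweight: Bystander, to be left alone: brass paperweight, 60 mm across, 50 mm high. Origin at the centre of its underside.

How it is judged (in metres and radians):
On the way, in this order (a step that is already met when the one before it is completed fails the run):
1. the 6 stands in the window (within 0.12 rad) and the label slide is home (within 2.5 mm) (value of joint number_drum between 3.6499 and 3.8899 rad and value of joint label_slide above 0.0475 m), for 0.2 s.
2. the palm knob is pressed right down (within 2 mm), with the 6 in the window and the slide home (all of step 1 and value of joint palm_knob above 0.016 m), for 0.3 s.
At the end, for the whole second after the job is handed in: The drum shows 6 within 0.12 rad (joint 3.65 to 3.89), the label slide is home within 2.5 mm and the palm knob is up within 2 mm (all of step 1 and value of joint palm_knob below 0.002 m); the robot touches nothing.
It fails at once if the palm knob goes down more than 6 mm while the drum does not show 6 or the slide is not home (a misprint) (value of joint palm_knob above 0.006 m and not (value of joint number_drum between 3.5699 and 3.9699 rad and value of joint label_slide above 0.045 m)).
It fails at once if the drum is pressed with more than 16 N (contact force between any of the arm, the fingers and number_drum above 16 N).
It fails at once if the press is pushed with more than 40 N (contact force between any of the arm, the fingers and press above 40 N).
It fails at once if a bystander is shifted by more than 20 mm (distance of any of ink_bottle, wood_stamp, label_tray, pencil_pot, bound_volume, ledger, tape_dispenser, paperweight from where it was at the start of the episode above 0.02 m).
It also fails if it takes over 72 s, if anything falls off the work surface, if the arm or the gripper's body presses on something with over 40 N, if the wrist force passes 120 N, or if a joint passes its speed limit or range.

### The arm

A 6-joint arm with a two-finger parallel gripper is mounted at the origin on the work surface. World frame = base frame: x ahead of the robot, y to its left, z up, the work surface at z = 0. Lengths are in mm, angles in rad, forces in N, time in s.
With the tool pointing down it reaches from about 275 to 1000 mm from the base axis. Payload 8.4 kg.
Tool frame: the origin (TCP) lies at the very end of the fingers, on their centre line; the grasp point (between the pads) lies 19 mm behind it; z points along the fingers, y is the direction in which the jaws open and shut (so a half turn about z gives the same grasp; the last joint's range is limited). The gripper opens to 85 mm and grips with 20 to 120 N. Pads are 22 mm wide; open, the fingers measure 114 mm over their backs; the gripper's body (76 mm by 85 mm) begins 54 mm behind the grasp point. The pads swing forward as they close: fully open they stand 13 mm farther back than shut.
Start: joints at [-1.159, 0.353, 1.633, -0, 1.155, -0.002], TCP at [251.306, -572.253, 231.281] pointing down, gripper open.
Joint ranges: [-2.63, 2.63], [-0.92, 2.1], [0.06, 2.66], [-1.3, 4.44], [0, 2.69], [-3.02, 3.02]. Speed limits (rad/s): [2.22, 2.22, 2.79, 3.14, 3.14, 3.14].

### API

Orientations are given as [roll, pitch, yaw] about the fixed x, y, z axes, in that order (R = Rz(yaw) Ry(pitch) Rx(roll)).
In Python, from rig import sense, grab_frame, get_calibration, sign_off, boxes_of, trace gives the robot as it stands.
- The arm moves only by the tool servo_tool, never from a script. Its argument "rows" is a list of rows, each a list of 3 entries, a list of its own where there are three numbers: the finger opening in mm, from 0 to 85.4, then the shift along the tool's x, y, z in mm, then the turn, a rotation vector about the tool's x, y, z in degrees. A call has 1 to 8 rows; each row shifts and turns the commanded pose from where the row before left it, along the tool's axes as they then stand; what a row does not reach is not made up. A row lasts 1/8 s, in which the tool goes at most 62.5 mm and 10.7 degrees, less where a joint would pass 70% of its speed; a pose out of reach is approached as far as the arm can. A call is refused whole if a number of a shift passes 62.5 or a number of a turn 10.7, either way. A call with a gripper value outside its range is refused whole. The fingers move at their own pace and stop on an object; "force" is the grip in N (left out, the last holds). Time passes only in rows, so rows that do not move let the fingers close. It gives the time, the measured TCP pose, the force and the opening at its end, in the units of the state.
- sense(): the state, without advancing time (a new reading comes with each control period).
- grab_frame(name): name is "side" or "top" or "wrist"; returns the picture (420x560x3 uint8, blue, green, red); there is no depth.
- get_calibration(name): a dict with "intrinsics" (3x3 intrinsics, pixels), "world_to_cam" (4x4, takes a point from world to camera coordinates). Camera axes: x right, y down, z forward; pixel columns grow to the right and rows downward; lengths in mm; the calibration is good to about 2 mm. A picture is of the moment at which its call begins: read the wrist's pose just before it. get_calibration takes no time and is no camera call; for the wrist camera it gives the pose at the moment of the call.
- sign_off(): hands the job in, once; it reports no verdict.
Trained networks look in the newest picture that a camera, given by its name, has taken for a name from the list of things; names that differ only in an ending like _2 or _b are one class to them, and where a whole thing is asked for, a point or a joint stands for the part that bears it (a point fixed in the world has none). Each returns a list of dicts, best first, with "conf" (0 to 1); they miss things now and then, are a little off and sometimes report something else, mostly with a low value. They report only what shows in the picture. A call takes as long as a camera call.
- boxes_of(camera, thing): "centre" ([x, y, z] in mm, in the coordinates of the camera as it stood for that picture, good to about 4 mm: the middle of the surface that is visible of it).
- trace(camera, thing): "mask" (420x560 bool, what is visible of it).
The state is a dict: "clock": time; "qpos": joint angles; "qvel": joint speeds; "joint_efforts": joint torques, N m; "eef_pos": TCP position; "tcp_rot": TCP orientation; "contact_force": force on the tool from outside, world axes, zero at the start; "wrist_torque": the same for the moment, N m; "opening": opening from 0.0 (shut) to 1.0 (fully open).
Only numpy, scipy, OpenCV 4.12 (cv2) and the standard library are available. Lean on these libraries where they do the work, as an engineer would, in place of code of your own. Each camera call takes 0.05 s, during which the arm holds its last target. There are 200 camera calls.

## Working session

There is one attempt and no reset: what is moved stays moved. The work goes in short steps, Python scripts to look and compute and a tool call to move; the robot and the scene stay as the last step left them, time stands still between calls to the robot, and variables do not carry over. Pictures are saved under pics/ and viewed, about 8 in all and at most 12, crops included, and the job is handed in when it is done.

Besides the shell and the picture viewer there is one more tool, called after "Emit:" as name([rows], argument=value, ...), one row to a line, values as JSON. servo_tool: Moves the arm, as the interface text tells. Its arguments: {"type":"object","properties":{"rows":{"type":"array","items":{"type":"array"}},"force":{"type":"number"}},"required":["rows"]}

```bash
mkdir -p pics; ls; cat > h.py <<'E'
import numpy as np, cv2
from rig import *
def w2c(n): return np.array(get_calibration(n)["world_to_cam"])
def K(n): return np.array(get_calibration(n)["intrinsics"])
def towld(n,p,T=None):
    T=w2c(n) if T is None else T
    return (np.linalg.inv(T)@np.r_[p,1])[:3]
def proj(n,p):
    c=(w2c(n)@np.r_[p,1])[:3]; q=K(n)@c; return q[:2]/q[2]
def ray_z(n,uv,z):
    T=np.linalg.inv(w2c(n)); d=T[:3,:3]@np.linalg.inv(K(n))@np.r_[uv,1]; o=T[:3,3]
    return o+d*(z-o[2])/d[2]
E
python3 - <<'E'
from h import *
s=sense(); print(s)
a=grab_frame("side"); b=grab_frame("top")
cv2.imwrite("pics/a.png",np.hstack([a,b])[:, :] if 0 else cv2.resize(np.vstack([a,b]),None,fx=.7,fy=.7))
for n in("side","top"):
    print(n, np.round(np.linalg.inv(w2c(n))[:3,3]),K(n)[0,0])
    for t in("press","drum_rim","window","slide_tab","palm_top","ink_bottle","wood_stamp","label_tray","pencil_pot","bound_volume","ledger","tape_dispenser","paperweight"):
        r=boxes_of(n,t)
        print(t,[(round(x["conf"],2),np.round(towld(n,x["centre"])).tolist()) for x in r[:2]])
cv2.imwrite("pics/top.png",b);cv2.imwrite("pics/side.png",a)
E
```

```text
pics
{'clock': 0.0, 'qpos': array([-1.15938490e+00,  3.53634350e-01,  1.63415980e+00,  1.85700094e-05,
        1.15523304e+00, -2.42369454e-03]), 'qvel': array([-1.36150320e-05,  1.93729617e-03,  2.55401372e-03, -8.73967741e-04,
       -2.19436073e-06,  1.23158836e-04]), 'joint_efforts': array([ 2.17684115e-03, -6.05254197e+01, -3.42072344e+01,  1.18682660e-04,
        9.47667751e-03, -6.40317495e-06]), 'eef_pos': array([ 251.11833538, -571.78442128,  230.55933699]), 'tcp_rot': array([-3.14015816e+00, -2.04555465e-05,  4.13827596e-01]), 'contact_force': array([ 0.6357046 , -0.35445255, -0.14090136]), 'wrist_torque': array([0.01013601, 0.01077566, 0.02157763]), 'opening': 1.0016279784675273}
side [ -334. -1118.  1184.] 544.7454860191049
press [(0.72, [469.0, 45.0, 29.0])]
drum_rim [(0.84, [471.0, 41.0, 29.0]), (0.41, [534.0, 54.0, 41.0])]
window [(0.95, [470.0, 37.0, 33.0]), (0.35, [534.0, 51.0, 43.0])]
slide_tab [(0.58, [538.0, 55.0, 44.0])]
palm_top []
ink_bottle [(0.73, [498.0, -99.0, 48.0])]
wood_stamp [(0.66, [474.0, 209.0, 35.0])]
label_tray [(0.93, [562.0, 359.0, 25.0])]
pencil
[... 179 characters left out ...]
(0.9, [296.0, -423.0, 20.0])]
top [ 327.   29. 1774.] 508.01846241124707
press [(0.7, [534.0, 53.0, 141.0])]
drum_rim [(0.75, [537.0, 51.0, 140.0]), (0.54, [579.0, 132.0, 34.0])]
window [(0.62, [534.0, 53.0, 144.0])]
slide_tab [(0.75, [562.0, 344.0, 27.0]), (0.72, [576.0, 134.0, 35.0])]
palm_top [(0.74, [543.0, 39.0, 232.0]), (0.59, [627.0, 501.0, 19.0])]
ink_bottle []
wood_stamp [(0.51, [476.0, 209.0, 69.0])]
label_tray [(0.87, [562.0, 341.0, 27.0])]
pencil_pot [(0.89, [400.0, -501.0, 53.0]), (0.33, [360.0, 504.0, 37.0])]
bound_volume [(0.59, [359.0, 499.0, 37.0])]
ledger [(0.64, [583.0, -509.0, 29.0])]
tape_dispenser [(0.91, [626.0, 498.0, 15.0])]
paperweight [(0.7, [300.0, -409.0, 19.0])]
```

```bash
python3 - <<'E'
from h import *
b=cv2.imread("pics/top.png"); a=cv2.imread("pics/side.png")
u,v=proj("top",[540,60,100]).astype(int); print(u,v)
c1=(max(u-60,0),max(v-55,0)); A=cv2.resize(b[c1[1]:c1[1]+110,c1[0]:c1[0]+120],None,fx=5,fy=5,interpolation=cv2.INTER_CUBIC)
u,v=proj("side",[510,40,100]).astype(int)
c2=(u-75,v-75); B=cv2.resize(a[c2[1]:c2[1]+150,c2[0]:c2[0]+150],None,fx=3.9,fy=3.9,interpolation=cv2.INTER_CUBIC)
print(c1,c2)
cv2.imwrite("pics/c_top.png",A);cv2.imwrite("pics/c_side.png",B)
E
```

```text
260 184
(np.int64(200), np.int64(129)) (np.int64(212), np.int64(142))
```

View pics/c_top.png

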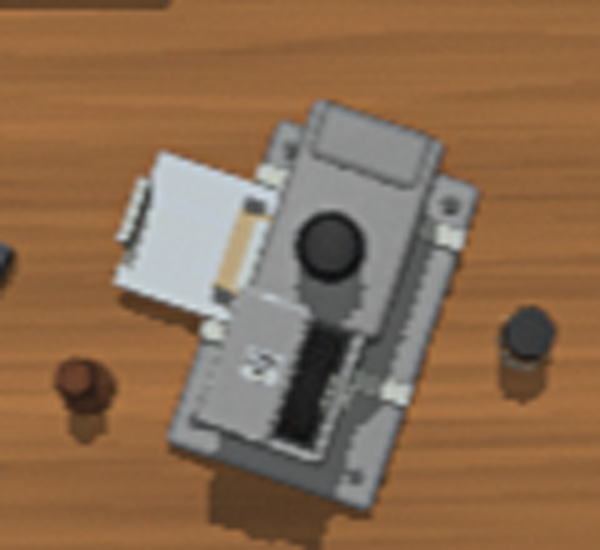

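View pics/c_side.png

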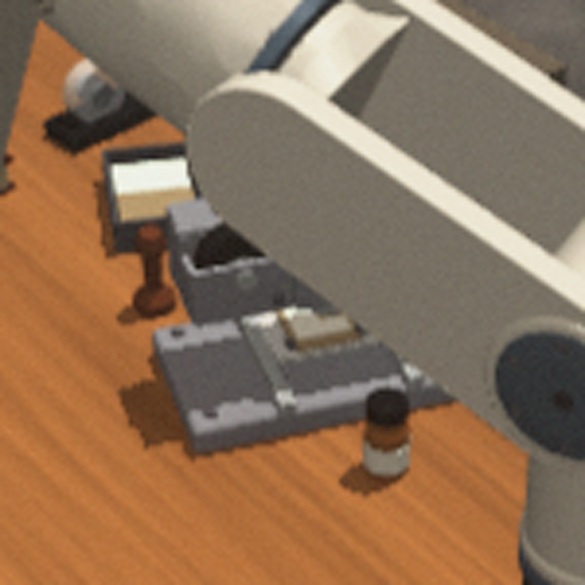

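The top view shows the press with its knob at crop pixel (330,246), the drum at (313,385) and the tab at (133,212). Its yaw is about -17°, the number looks like 5 or 2, and the slide is drawn out to the left. The arm hides part of the side view. Next I fit the pose.

```bash
python3 - <<'E'
from h import *
from scipy.optimize import least_squares
o=np.array([200,129.])
f=lambda x,y: o+(np.array([x,y])+.5)/5-.5
obs=[((35,0,232),f(330,246)),((-45,-13,178),f(313,383)),((-105,75,28),f(170,440)),((-105,-75,28),f(370,508)),((135,-75,28),f(478,190)),((-45,19,176),f(262,367)),((132,48,165),f(318,100)),((132,-45,165),f(443,145))]
def W(p,q):
    c,s=np.cos(p[2]),np.sin(p[2]); return np.array([p[0]+c*q[0]-s*q[1],p[1]+s*q[0]+c*q[1],q[2]])
r=lambda p:np.concatenate([proj("top",W(p,q))-uv for q,uv in obs])
S=least_squares(r,[540,50,-.3],x_scale=[10,10,.1],loss='soft_l1')
p=S.x; print(p,np.degrees(p[2])); print(r(p).reshape(-1,2).round(1))
for n,q in dict(rim=(-45,-13,181),win=(-45,19,176),palm=(35,0,232),tabhome=(0,112,60)).items(): print(n,W(p,q).round(1))
t=ray_z("top",f(130,210),74); print("tab top",t); d=t[:2]-p[:2];c,s=np.cos(p[2]),np.sin(p[2]);print("press frame",c*d[0]+s*d[1],-s*d[0]+c*d[1])
E
```

```text
[ 5.10161248e+02  5.25070109e+01 -3.41319252e-01] -19.556152608446926
[[ 0.3  0.1]
 [-0.5  0.2]
 [-1.1  0.6]
 [ 0.1  1.2]
 [ 1.1 -0.5]
 [ 0.1  0.1]
 [-1.3 -1. ]
 [ 1.1 -0.6]]
rim [463.4  55.3 181. ]
win [474.1  85.5 176. ]
palm [543.1  40.8 232. ]
tabhome [547.7 158.   60. ]
tab top [590.86279089 177.82679159  74.        ]
press frame 34.09782795110652 145.1038406096791
```

```bash
cat >> h.py <<'E'
from scipy.spatial.transform import Rotation as R
P=np.array([510.2,52.5,-0.3413])
def W(q,p=P):
    c,s=np.cos(p[2]),np.sin(p[2]); return np.array([p[0]+c*q[0]-s*q[1],p[1]+s*q[0]+c*q[1],q[2]])
def TR(s): return R.from_euler("xyz",s["tcp_rot"])
def togo(pw,s=None):
    s=s or sense(); return TR(s).inv().apply(np.array(pw)-s["eef_pos"]).round(1)
def pf(w,p=P):
    c,s=np.cos(p[2]),np.sin(p[2]); d=np.array(w)[:2]-p[:2]; return np.array([c*d[0]+s*d[1],-s*d[0]+c*d[1],w[2]]).round(1)
E
python3 - <<'E'
from h import *
s=sense(); T=np.linalg.inv(w2c("wrist")); r=TR(s)
print("cam pos in tool",r.inv().apply(T[:3,3]-s["eef_pos"]).round(1)); print((r.inv().as_matrix()@T[:3,:3]).round(2)); print(K("wrist").round(0))
g=W((-45,19,400)); print(g, togo(g,s))
E
```

```text
cam pos in tool [ 7.430e+01 -1.000e-01 -1.422e+02]
[[ 0.   -0.96 -0.29]
 [ 1.   -0.    0.  ]
 [-0.   -0.29  0.96]]
[[349.   0. 277.]
 [  0. 349. 203.]
 [  0.   0.   1.]]
[474.15512032  85.46614398 400.        ] [ 468.5 -512.6 -168.7]
```

Emit:
servo_tool([
  [0,[0,0,-12],[0,0,8.66]],
  [0,[0,0,-12],[0,0,8.66]],
  [0,[0,0,-12],[0,0,8.66]],
  [0,[0,0,-13],[0,0,8.66]],
  [0,[0,0,0],[0,0,8.66]],
  [0,[-5,-57,0],[0,0,0]],
  [0,[-5,-57,0],[0,0,0]],
  [0,[-5,-57,0],[0,0,0]],
], force=40)

```text
clock: 2.4
eef_pos: [294.7, -404.5, 280.2]
tcp_rot: [-3.142, -0.0, -0.343]
contact_force: [0.9, -0.4, -0.2]
opening: -0.002
```

Emit:
servo_tool([
  [0,[-5,-57,0],[0,0,0]],
  [0,[-5,-57,0],[0,0,0]],
  [0,[-5,-57,0],[0,0,0]],
  [0,[-5,-57,0],[0,0,0]],
  [0,[-5,-57,0],[0,0,0]],
  [0,[-5,-57,0],[0,0,0]],
  [0,[-5,-57,0],[0,0,0]],
  [0,[-5,-57,0],[0,0,0]],
])

```text
clock: 3.4
eef_pos: [410.0, 38.8, 280.7]
tcp_rot: [-3.141, -0.001, -0.342]
contact_force: [1.4, -0.4, -0.1]
opening: -0.001
```

Emit:
servo_tool([
  [0,[-5,-57,0],[0,0,0]],
  [0,[0,0,0],[0,0,0]],
  [0,[0,0,0],[0,0,0]],
])

```text
clock: 3.78
eef_pos: [423.8, 92.1, 280.1]
tcp_rot: [3.141, 0.0, -0.341]
contact_force: [0.2, -0.4, -0.2]
opening: -0.001
```

```bash
python3 - <<'E'
from h import *
s=sense(); print(s["clock"],s["eef_pos"],s["tcp_rot"],pf(s["eef_pos"]),s["contact_force"])
a=grab_frame("wrist"); cv2.imwrite("pics/w1.png",a)
u,v=proj("wrist",W((-45,19,176))); print(u,v)
for n,q in dict(rim=(-45,-13,181),palm=(35,0,232)).items(): print(n,proj("wrist",W(q)))
for t in("press","slide_tab","palm_top","window","drum_rim","ink_bottle","wood_stamp"):
    print(t,[(round(x["conf"],2),pf(towld("wrist",x["centre"])).tolist()) for x in boxes_of("wrist",t)[:2]])
u,v=int(u),int(v); z=a[max(v-30,0):v+30,u-35:u+35]
z=cv2.resize(z,(280,240),interpolation=cv2.INTER_CUBIC)
o=cv2.resize(a,(560,420)); o=np.hstack([o,np.zeros((420,240,3),np.uint8)]); o[:206,560:]=cv2.resize(z,(240,206)); cv2.imwrite("pics/w1v.png",o)
E
```

```text
3.775 [423.81210469  92.13904427 280.13468593] [ 3.14093037e+00  3.11250429e-04 -3.40722194e-01] [-94.7   8.4 280.1] [ 0.15670648 -0.40682866 -0.17550337]
260.2437555983891 134.12532397658222
rim [306.87722174 134.83769429]
palm [292.61207025 -24.65892851]
press [(0.78, [-7.4, 25.4, 166.8])]
slide_tab [(0.98, [30.8, 111.1, 35.2])]
palm_top [(0.92, [15.8, 0.7, 226.6])]
window [(0.65, [-9.5, 22.5, 162.1])]
drum_rim [(0.93, [-3.6, 24.0, 165.4])]
ink_bottle [(0.61, [42.7, -125.4, 73.3]), (0.22, [-303.4, 320.9, 34.4])]
wood_stamp [(0.64, [-82.4, 138.1, 37.8])]
```

View pics/w1v.png

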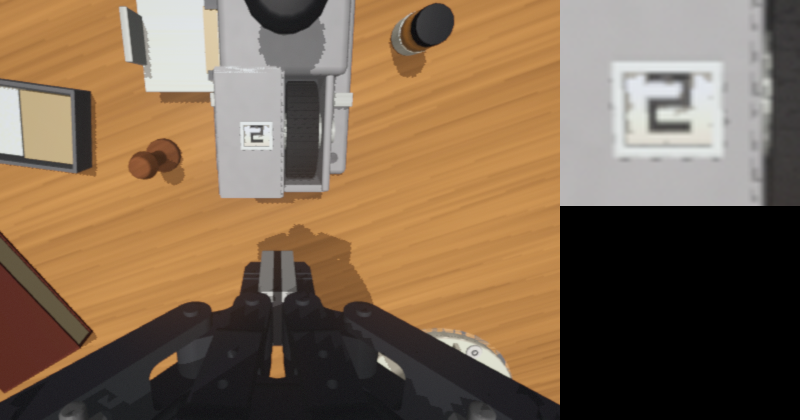

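The window shows 2, nearly square, at about (256,135). The knob is at column 287 and the tab at about (121-145, 8-63). The wrist view puts everything about 2.7 mm further toward press +y, so I correct for that and push the slide first.

```bash
sed -i 's/^P=.*/P=np.array([510.2,55.3,-0.3413])/' h.py; python3 - <<'E'
from h import *
for uv in [(121,8),(127,8),(127,63),(132,63),(145,66)]: print(uv,pf(ray_z("wrist",uv,74)))
print("win",pf(ray_z("wrist",(256.5,135.5),176)),"rim",pf(ray_z("wrist",(302,130),181)))
print(pf(sense()["eef_pos"]))
print(togo(W((33,175,280))),togo(W((33,175,58))))
E
```

```text
(121, 8) [ 57.  143.5  74. ]
(127, 8) [ 57.  138.2  74. ]
(127, 63) [ 11.4 144.   74. ]
(132, 63) [ 11.4 139.3  74. ]
(145, 66) [  8.8 127.6  74. ]
win [-44.6  19.2 176. ] rim [-40.5 -12.1 181. ]
[-93.3   5.4 280.4]
[ 125.9 -169.8    0.4] [ 125.9 -169.8  222.4]
```

Emit:
servo_tool([
  [0,[31.5,-42.5,0],[0,0,0]],
  [0,[31.5,-42.5,0],[0,0,0]],
  [0,[31.5,-42.5,0],[0,0,0]],
  [0,[31.5,-42.5,0],[0,0,0]],
  [0,[0,0,55],[0,0,0]],
  [0,[0,0,55],[0,0,0]],
  [0,[0,0,55],[0,0,0]],
  [0,[0,0,54],[0,0,0]],
])

```text
clock: 5.18
eef_pos: [599.9, 209.8, 59.6]
tcp_rot: [-3.141, -0.0, -0.342]
contact_force: [1.8, 0.8, -0.3]
opening: -0.001
```

Emit:
servo_tool([
  [0,[0,0,0],[0,0,0]],
  [0,[0,0,0],[0,0,0]],
])

```text
clock: 5.42
eef_pos: [601.0, 210.3, 63.0]
tcp_rot: [-3.141, -0.001, -0.342]
contact_force: [-0.3, 0.0, 0.4]
opening: -0.002
```

```bash
python3 - <<'E'
from h import *
s=sense(); print(s["clock"],pf(s["eef_pos"]),s["contact_force"])
E
```

```text
5.425 [ 33.7 176.5  63. ] [-0.254899    0.02735515  0.41744609]
```

Emit:
servo_tool([
  [0,[0,10,4],[0,0,0]],
  [0,[0,10,0],[0,0,0]],
  [0,[0,7,0],[0,0,0]],
  [0,[0,7,0],[0,0,0]],
  [0,[0,6,0],[0,0,0]],
  [0,[0,0,0],[0,0,0]],
])

```text
clock: 6.18
eef_pos: [585.8, 171.8, 57.1]
tcp_rot: [3.141, 0.001, -0.342]
contact_force: [0.3, 0.4, -0.4]
opening: 0.002
```

Emit:
servo_tool([
  [0,[0,3,0],[0,0,0]],
  [0,[0,3,0],[0,0,0]],
  [0,[0,0,0],[0,0,0]],
])

```text
clock: 6.55
eef_pos: [584.0, 166.6, 57.0]
tcp_rot: [3.141, 0.001, -0.342]
contact_force: [-0.7, 0.8, -0.7]
opening: 0.0
```

Emit:
servo_tool([
  [0,[0,2.5,0],[0,0,0]],
  [0,[0,2.5,0],[0,0,0]],
])

```text
clock: 6.8
eef_pos: [583.1, 163.7, 57.2]
tcp_rot: [-3.139, -0.0, -0.343]
contact_force: [1.4, 19.3, -6.0]
opening: 0.003
```

Emit:
servo_tool([
  [0,[0,2,0],[0,0,0]],
  [0,[0,1,0],[0,0,0]],
])

```text
clock: 7.05
eef_pos: [583.1, 163.5, 57.4]
tcp_rot: [-3.134, -0.001, -0.344]
contact_force: [2.9, 29.8, -10.0]
opening: 0.0
```

```bash
python3 - <<'E'
from h import *
s=sense(); print(s["clock"],pf(s["eef_pos"]),s["contact_force"])
a=grab_frame("wrist"); cv2.imwrite("pics/w2.png",a)
b=grab_frame("top"); cv2.imwrite("pics/t2.png",b)
cv2.imwrite("pics/w2v.png",np.hstack([a,np.vstack([cv2.resize(b[129:239,200:320],(240,220)),np.zeros((200,240,3),np.uint8)])]))
E
```

```text
7.05 [ 32.5 126.4  57.4] [ 2.9193857  29.78341787 -9.96957038]
```

View pics/w2v.png

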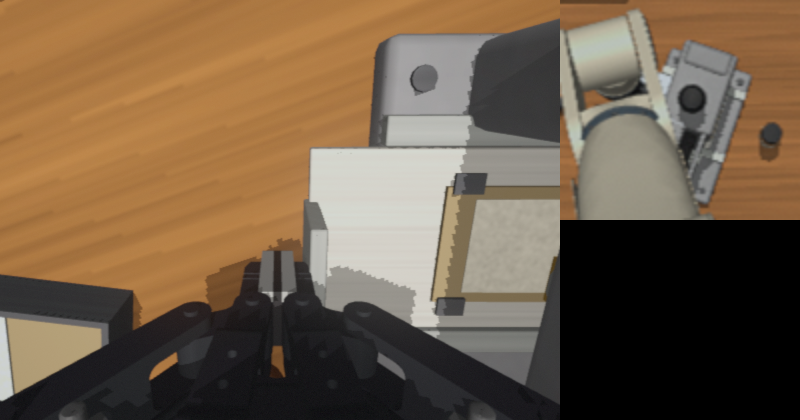

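The tab stalled against its stop with the finger at press y=126.4. Less the 14.5 mm half-thickness that is 112, so the slide is home. Next I back off and move above the rim.

Emit:
servo_tool([
  [0,[0,-12,0],[0,0,0]],
  [0,[0,-6,-20],[0,0,0]],
  [0,[0,0,-55],[0,0,0]],
  [0,[0,0,-55],[0,0,0]],
  [0,[0,0,-55],[0,0,0]],
  [0,[-16,38,0],[0,0,0]],
  [0,[-16,38,0],[0,0,0]],
  [0,[-16,38,0],[0,0,0]],
])

```text
clock: 8.15
eef_pos: [503.2, 83.7, 242.4]
tcp_rot: [3.141, -0.0, -0.342]
contact_force: [0.3, 0.3, 1.3]
opening: 0.0
```

Emit:
servo_tool([
  [0,[-16,38,0],[0,0,0]],
  [0,[0,0,0],[0,0,0]],
  [0,[0,0,0],[0,0,0]],
])

```text
clock: 8.52
eef_pos: [477.1, 54.5, 242.6]
tcp_rot: [-3.141, -0.001, -0.342]
contact_force: [0.5, 0.0, 0.5]
opening: 0.002
```

```bash
python3 - <<'E'
from h import *
s=sense(); print(s["clock"],pf(s["eef_pos"]),s["contact_force"]); print(togo(W((-30,-15,190))))
a=grab_frame("top"); cv2.imwrite("pics/t3.png",a)
E
```

```text
8.525 [-30.9 -11.9 242.6] [0.49739374 0.01809357 0.54156001]
[ 0.9  3.1 52.6]
```

Emit:
servo_tool([
  [0,[0,2,28],[0,0,0]],
  [0,[0,0,24],[0,0,0]],
  [0,[0,0,4],[0,0,0]],
  [0,[0,0,0],[0,0,0]],
])

```text
clock: 9.07
eef_pos: [476.4, 53.0, 186.5]
tcp_rot: [3.142, 0.0, -0.341]
contact_force: [0.7, 0.4, 0.3]
opening: 0.002
```

Emit:
servo_tool([
  [0,[0,0,1.5],[0,0,0]],
  [0,[0,0,1.5],[0,0,0]],
])

```text
clock: 9.32
eef_pos: [476.4, 52.7, 183.9]
tcp_rot: [-3.141, -0.001, -0.342]
contact_force: [-0.0, -0.8, 0.9]
opening: 0.0
```

Emit:
servo_tool([
  [0,[0,0,1],[0,0,0]],
  [0,[0,0,1],[0,0,0]],
])

```text
clock: 9.57
eef_pos: [476.2, 52.6, 181.9]
tcp_rot: [-3.141, -0.001, -0.342]
contact_force: [-1.6, -0.3, 8.7]
opening: -0.003
```

Emit:
servo_tool([
  [0,[0,0,1],[0,0,0]],
  [0,[0,0,0],[0,0,0]],
])

```text
clock: 9.82
eef_pos: [476.6, 52.6, 181.4]
tcp_rot: [-3.141, -0.002, -0.342]
contact_force: [-1.5, -1.5, 10.7]
opening: 0.002
```

Emit:
servo_tool([
  [0,[-2.5,0,0],[0,0,0]],
  [0,[-2.5,0,0],[0,0,0]],
  [0,[-2.5,0,0],[0,0,0]],
])

```text
clock: 10.2
eef_pos: [471.2, 54.6, 182.1]
tcp_rot: [-3.141, -0.005, -0.342]
contact_force: [2.9, -5.8, 12.3]
opening: -0.001
```

```bash
python3 - <<'E'
from h import *
s=sense(); print(s["clock"],pf(s["eef_pos"]),s["contact_force"])
a=grab_frame("wrist"); cv2.imwrite("pics/w3.png",a)
u,v=proj("wrist",W((-45,19,176))); print(u,v); 
cv2.imwrite("pics/w3v.png",cv2.resize(a[max(0,int(v)-90):int(v)+90,int(u)-110:int(u)+130],None,fx=3,fy=3,interpolation=cv2.INTER_CUBIC))
E
```

```text
10.2 [-36.5 -13.7 182.1] [ 2.91390544 -5.79067514 12.28923117]
207.31006831663643 278.5944715561192
```

View pics/w3v.png

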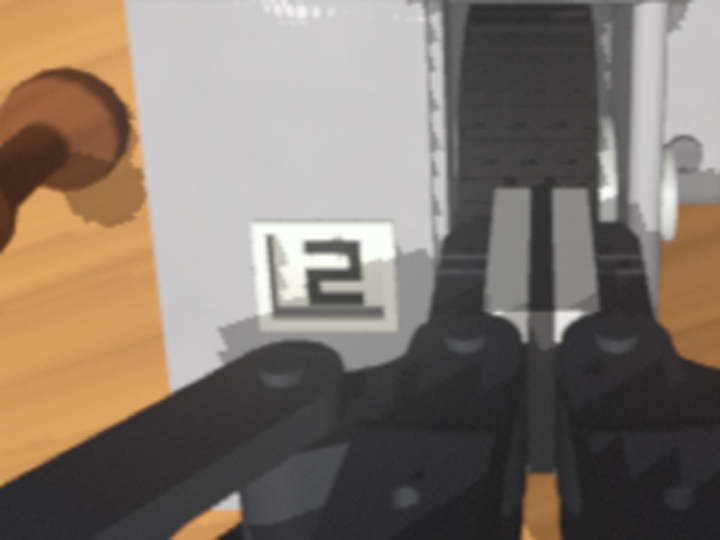

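Emit:
servo_tool([
  [0,[-2,0,-0.8],[0,0,0]],
  [0,[-2,0,-0.3],[0,0,0]],
  [0,[-2,0,0],[0,0,0]],
  [0,[-2,0,0],[0,0,0]],
])

```text
clock: 10.75
eef_pos: [463.0, 57.4, 182.7]
tcp_rot: [-3.141, -0.004, -0.342]
contact_force: [2.5, -2.6, 8.2]
opening: -0.001
```

```bash
cat > win.py <<'E'
from h import *
import sys
s=sense(); f=s["contact_force"]; c,sn=np.cos(P[2]),np.sin(P[2])
print(s["clock"],pf(s["eef_pos"]),"F press",np.round([c*f[0]+sn*f[1],-sn*f[0]+c*f[1],f[2]],1))
a=grab_frame("wrist"); k=sys.argv[1]; cv2.imwrite(f"pics/{k}.png",a)
src=np.float32([proj("wrist",W(q)) for q in [(-33,7,176),(-33,31,176),(-57,31,176),(-57,7,176)]])
H=cv2.getPerspectiveTransform(src,np.float32([[240,0],[0,0],[0,240],[240,240]]))
r=cv2.warpPerspective(a,H,(240,240),flags=cv2.INTER_CUBIC); cv2.imwrite(f"pics/{k}r.png",r)
g=cv2.cvtColor(r,cv2.COLOR_BGR2GRAY)
print((g[:,105:150]).min(1)[::8])
for row in cv2.resize(g[20:225,10:230],(44,26),interpolation=cv2.INTER_AREA): print("".join("#" if x<75 else "+" if x<120 else "." if x<175 else " " for x in row))
E
python3 win.py w4
```

```text
10.75 [-45.2 -13.8 182.7] F press [ 3.2 -1.6  8.2]
[198 199 198 188 214 246 236 136  93  98 163 249 246 246 245 245 160  79
  83 118 128 106  75  98 115 164 201 190 165 145]
                                            
                                            
                                            
                                            
  ..                       ....             
  ...         ++++++++++++++++.             
  ...        .++++++++++++++++.             
  ...         ................             .
  ...                                      .
  ...                                       
  ...                                       
  ...                                       
  ...                                       
  ...                                       
  ...        .++++++++++++++++.             
  ...        .+++++++++++++++++            .
  ...           ..        ..+++            .
  ...                      .+++             
  ..                       .+++.            
  ...         .+++++++++++++++++.          .
  .+........ .+++++++++++++++++......     ..
  .+.....+++.+++......++.+++.....++++.    ..
  ....................................    ..
                                         ...
                                         ...
                                         ...
```

Emit:
servo_tool([
  [0,[-2.5,0,0],[0,0,0]],
  [0,[-2.5,0,0],[0,0,0]],
  [0,[-2.5,0,0],[0,0,0]],
  [0,[-2.5,0,0],[0,0,0]],
])

```text
clock: 11.3
eef_pos: [453.4, 60.8, 182.5]
tcp_rot: [-3.141, -0.004, -0.342]
contact_force: [1.8, -3.1, 6.9]
opening: -0.002
```

```bash
python3 win.py w5
```

```text
11.3 [-55.4 -13.8 182.5] F press [ 2.8 -2.3  6.9]
[193 193 193 189 204 240 238 136 133 125 105  93  83  89 105 107 114  86
  77 110 203 227 191 141 110 174 233 239 187 182]
                                            
                                            
                                            
                                            
  ..                       .....            
  ...                      .+++.            
  .+.                      .++.             
  .+.                      .++.           ..
  .+.         .............+++.           ..
  ...        .++++++++++++++++.             
  ...         .++++++++++++++++             
  .+.             .        .+++             
  ..                       .++.             
  .+.                      .++.             
  .+.         .............+++.            .
  .+.        .+++++++++++++++++           ..
  .+.         ++++++++++++++++.           ..
  .+.                                       
  .+                                        
  .+.                                       
  .+......        ....        ....          
  .++.....+...++..........+++.........    ..
  ...................................     ..
```

Emit:
servo_tool([
  [0,[0,0,-6],[0,0,0]],
  [0,[16,0,0],[0,0,0]],
  [0,[16,0,0],[0,0,0]],
  [0,[0,0,0],[0,0,0]],
  [0,[0,0,4],[0,0,0]],
  [0,[0,0,2],[0,0,0]],
  [0,[0,0,0.3],[0,0,0]],
])

```text
clock: 12.22
eef_pos: [481.5, 50.5, 180.9]
tcp_rot: [3.141, 0.001, -0.342]
contact_force: [-1.6, -0.1, 1.2]
opening: -0.001
```

Emit:
servo_tool([
  [0,[-2.5,0,0],[0,0,0]],
  [0,[-2.5,0,0],[0,0,0]],
  [0,[-1,0,0],[0,0,0]],
])

```text
clock: 12.6
eef_pos: [477.2, 52.5, 181.8]
tcp_rot: [-3.141, -0.002, -0.342]
contact_force: [3.3, -1.7, 3.9]
opening: 0.004
```

Emit:
servo_tool([
  [0,[-2.5,0,0.4],[0,0,0]],
  [0,[-2.5,0,0],[0,0,0]],
  [0,[-2.5,0,0],[0,0,0]],
])

```text
clock: 12.98
eef_pos: [470.3, 55.0, 181.7]
tcp_rot: [-3.141, -0.002, -0.342]
contact_force: [3.1, -2.0, 9.6]
opening: 0.002
```

Emit:
servo_tool([
  [0,[-2.5,0,0],[0,0,0]],
  [0,[-2.5,0,0],[0,0,0]],
  [0,[-2.5,0,0],[0,0,0]],
  [0,[-2.5,0,0],[0,0,0]],
])

```text
clock: 13.48
eef_pos: [460.5, 58.4, 181.5]
tcp_rot: [-3.141, -0.002, -0.342]
contact_force: [2.6, -1.9, 9.3]
opening: -0.001
```

```bash
python3 win.py w6
```

```text
13.475 [-47.9 -13.7 181.5] F press [ 3.1 -0.9  9.3]
[197 197 197 191 212 245 239 131  92  92 106 121 129 122 123 134 228 241
 240 238 235 170  72  94 110 168 247 242 196 144]
                                            
                                            
                                            
                                            
  ..          ....        .....             
  ...         .++++++++++++++++.            
  ...         .+++++++++++++++.             
  ...          ............+++.            .
  ...                      .++.            .
  ...                      .+++             
  ...                      .+++.            
  ...                      .++.             
  ...                      .+++.            
  ...                                       
  ...                                       
  .+.                                     ..
  ...                                      .
  ...                                       
  ...                                       
  ...         .++++++++++++++++..           
  .+.......  .++++++++++++++++++...         
  .++...+++.++++.....++++++++....+++..     .
  ...................................     ..
                                          ..
                                          ..
                                         ...
```

Emit:
servo_tool([
  [0,[-2.5,0,0],[0,0,0]],
  [0,[-2.5,0,0],[0,0,0]],
  [0,[-2.5,0,0],[0,0,0]],
])

```text
clock: 13.9
eef_pos: [453.3, 61.0, 181.3]
tcp_rot: [-3.141, -0.001, -0.342]
contact_force: [2.2, -1.4, 6.7]
opening: 0.002
```

Emit:
servo_tool([
  [0,[-2.5,0,0.3],[0,0,0]],
  [0,[-2.5,0,0.2],[0,0,0]],
])

```text
clock: 14.15
eef_pos: [448.3, 62.7, 180.6]
tcp_rot: [-3.141, -0.001, -0.342]
contact_force: [2.2, 0.0, 5.4]
opening: 0.001
```

Emit:
servo_tool([
  [0,[0,0,-6],[0,0,0]],
  [0,[15,0,0],[0,0,0]],
  [0,[15,0,0],[0,0,0]],
  [0,[0,0,0],[0,0,0]],
  [0,[0,0,4],[0,0,0]],
  [0,[0,0,2.5],[0,0,0]],
  [0,[0,0,0],[0,0,0]],
])

```text
clock: 15.02
eef_pos: [476.0, 52.4, 179.8]
tcp_rot: [3.141, 0.0, -0.342]
contact_force: [-1.7, -0.9, 6.5]
opening: 0.003
```

```bash
python3 win.py w7
```

```text
15.025 [-31.2 -14.2 179.8] F press [-1.3 -1.4  6.5]
[205 205 204 189 235 253 222 198 198 197 196 197 196 154  76  81  83  85
  69  54  60  82  99  57  59  60  58  59  57  57]
                                         ...
                                         ...
                                          ..
                                          ..
  ..                                      ..
  ...                                     ..
  ...                                     ..
  ..                                      ..
  ..                                      ..
  ..                                      ..
  ..          ...           ..            ..
  ..        ..+++.        .++++.          ..
  ...       .+##+.        .+##+.          ..
 ....        .##+.        .+##+.          ..
 ....        .##+.        .+##+.          ..
 .+..        .###+.........+##+.          ..
 ....        .+###############+.          ..
 ....       ..+###############+.          ..
 ....       ...+..........++###.         ...
 .++...++++++++............++#+.......   ...
.++#################+++++++++++++++++.    ..
######################+++++++++++++++.    ..
########################+.............   ...
########################+.               .++
########################+.           ...++##
#########################+.........+++######
```

Emit:
servo_tool([
  [0,[-2.5,0,0.4],[0,0,0]],
  [0,[-2.5,0,0],[0,0,0]],
  [0,[-2.5,0,0],[0,0,0]],
])

```text
clock: 15.45
eef_pos: [470.6, 54.5, 180.3]
tcp_rot: [-3.141, -0.004, -0.341]
contact_force: [2.1, -4.7, 8.3]
opening: 0.002
```

Emit:
servo_tool([
  [0,[-2.5,0,0],[0,0,0]],
  [0,[-2.5,0,0],[0,0,0]],
  [0,[-2.5,0,0],[0,0,0]],
])

```text
clock: 15.82
eef_pos: [463.1, 57.1, 180.1]
tcp_rot: [3.142, -0.003, -0.341]
contact_force: [2.0, -5.2, 6.4]
opening: -0.001
```

```bash
python3 win.py w8
```

```text
15.825 [-45.  -14.1 180.1] F press [ 3.6 -4.2  6.4]
[199 199 200 191 206 249 236 147 208 242 232 183  88  85  93 115 112  93
  78  91 179 199 172 116 112 144 197 190 165 145]
                                            
                                            
                                            
                                            
   .          ........ ..... ..             
  ...         +++.                          
  ...        .+++.                          
  ...        .+++.                         .
  ...        .+++..                        .
  ...        .++++++++++++++++.             
  ...        .++++++++++++++++.             
  ..          .............+++.             
  ...                      .++.             
  ...                      .+++             
  ...                      .++.             
  .+.         .++++++++++++++++           ..
  .+.         +++++++++++++++++            .
  .+          ................            ..
  ..                                      ..
  .+.                                    ...
  .+..................................    ..
  .++....+++.+++......+..++++++++++++.    ..
   ...................................   ...
                                  ..      ..
                                          ..
                                         ...
```

Emit:
servo_tool([
  [0,[-2.5,0,0.4],[0,0,0]],
  [0,[-2.5,0,0],[0,0,0]],
  [0,[-2.5,0,0],[0,0,0]],
])

```text
clock: 16.25
eef_pos: [456.0, 59.6, 179.7]
tcp_rot: [3.142, -0.003, -0.341]
contact_force: [2.6, -4.7, 6.2]
opening: -0.002
```

Emit:
servo_tool([
  [0,[-2.5,0,0],[0,0,0]],
  [0,[-2.5,0,0.2],[0,0,0]],
  [0,[-2,0,0.2],[0,0,0]],
])

```text
clock: 16.62
eef_pos: [449.1, 62.4, 178.9]
tcp_rot: [-3.141, -0.002, -0.342]
contact_force: [2.5, -1.2, 4.6]
opening: 0.002
```

```bash
python3 win.py w9
```

```text
16.625 [-60.  -13.8 178.9] F press [ 2.8 -0.3  4.6]
[190 189 189 186 202 237 232 130 122 117 106  90  84 106 210 236 235 233
 232 152  68  87 157 140 106 174 236 236 194 186]
                                            
                                            
                                            
                                            
  ..         .....        ......            
  .+.        .+++          .+++.            
  .+.        .+++          .+++           ..
  .+.        .+++.         .++.           ..
  .+.        .++++........++++.           ..
  .+.        .++++++++++++++++.             
  .+.        ..+++++++++++++++.             
  .+.            .                          
  .+                                        
  .+.                                       
  .+.                                     ..
  .+.                                     ..
  .+..                                    ..
  .+.        .+++++++++++++++++             
  .+         .+##++++++++++++++             
  .+.        .+##+.............             
  .+......   .++++....       .....          
  .+++++++...++++++........+++........    ..
  ...................................     ..
```

Emit:
servo_tool([
  [0,[0,0,-6],[0,0,0]],
  [0,[11,0,0],[0,0,0]],
  [0,[11,0,0],[0,0,0]],
  [0,[0,0,0],[0,0,0]],
  [0,[0,0,4],[0,0,0]],
  [0,[0,0,2.3],[0,0,0]],
  [0,[0,0,0],[0,0,0]],
])

```text
clock: 17.55
eef_pos: [469.2, 54.9, 178.6]
tcp_rot: [3.141, -0.0, -0.342]
contact_force: [-2.2, -1.2, 9.5]
opening: -0.0
```

Emit:
servo_tool([
  [0,[-2,0,0],[0,0,0]],
  [0,[-2,0,0],[0,0,0]],
  [0,[-2,0,0],[0,0,0]],
])

```text
clock: 17.92
eef_pos: [464.7, 56.6, 178.9]
tcp_rot: [-3.141, -0.003, -0.341]
contact_force: [2.5, -4.0, 6.3]
opening: 0.001
```

```bash
python3 win.py w10
```

```text
17.925 [-43.4 -14.  178.9] F press [ 3.7 -2.9  6.3]
[200 200 200 181 215 248 244 248 183  85  87  94 119 114 102  86  78 136
 237 240 239 212 126  97 103 151 188 191 165 144]
                                            
                                            
                                            
                                            
  ..          ...                           
  ...         +++.                          
  ...        .++++++++++++++++.             
  ...        .++++++++++++++++.            .
  ...        .+++.........++++.            .
  ...        .+++          .++.             
  ...        .+++          .+++             
  ..         .+++.         .++.             
  ..         .+++++.....+++++++.            
  ...        .+++++++++++++++++.            
  ...         ........++.......           . 
  ...                                     ..
  ...                                     ..
  ..                                      ..
  .+.                                    ...
  .+.             ...         ..         ...
  .+...........+++++++++++++++++......    ..
  .+......++++++....+++++++++++++++++.    ..
   ...................................    ..
                                          ..
                                          ..
                                         ...
```

Emit:
servo_tool([
  [0,[-2,0,0],[0,0,0]],
  [0,[-2,0,0],[0,0,0]],
  [0,[-1,0,0],[0,0,0]],
])

```text
clock: 18.35
eef_pos: [459.9, 58.4, 178.8]
tcp_rot: [-3.141, -0.003, -0.342]
contact_force: [1.7, -3.5, 6.3]
opening: 0.001
```

Emit:
servo_tool([
  [0,[0,0,-6],[0,0,0]],
  [0,[0,0,-40],[0,0,0]],
  [0,[-33,-16,-44],[0,0,0]],
  [0,[-33,-16,0],[0,0,0]],
  [0,[0,0,0],[0,0,0]],
  [0,[0,0,0],[0,0,0]],
])

```text
clock: 19.1
eef_pos: [407.4, 110.9, 268.1]
tcp_rot: [3.141, -0.0, -0.341]
contact_force: [-0.1, -0.3, 0.3]
opening: 0.003
```

```bash
python3 win.py w11; python3 -c "
import cv2,numpy as np
a=cv2.imread('pics/w11.png');from h import *
u,v=proj('wrist',W((-45,19,176))).astype(int);print(u,v)
cv2.imwrite('pics/w11v.png',np.hstack([cv2.resize(a,(420,315))[:, :],cv2.resize(a[v-25:v+25,u-30:u+30],(378,315),interpolation=cv2.INTER_CUBIC)]))"
```

```text
19.1 [-115.5   18.   268.1] F press [-0.  -0.3  0.3]
[186 186 187 208 228 217 179 171 170 149 104 102 151 191 229 217 123  69
  75  81  80  77  66  72 158 231 229 167 152 186]
                                            
                                            
                                            
                                            
    .      ......       ....        .       
            ..          ..                  
            ...        ....                 
            .++........+++++.              .
            .+++++++++++++++..              
            .+++.....   .....               
            .++.                            
            .++.                            
   .        .+..                            
            .++..............               
            .++++++++++++++++.              
            .+++.........++#+.             .
            .++.          .++.              
            .++.          .++.              
            .++.          .++.              
            .+#++........++#+.              
            .+##############+.              
            ..................             .
                                            
                                            
                                            
......       .....       .....        ....  
274 103
```

View pics/w11v.png

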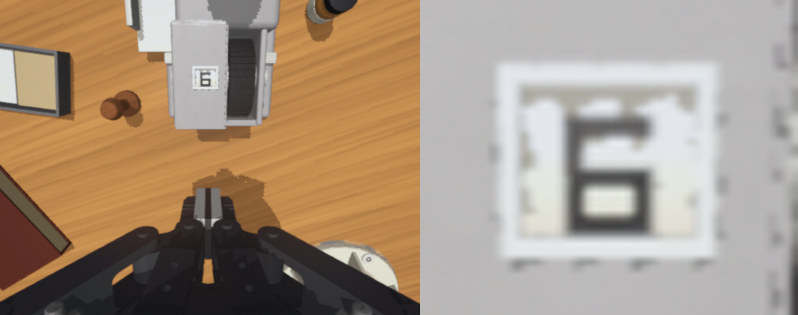

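The view from straight above shows the 6 (crop rows 115-235), about 1.4 mm low in the opening (rows 85-238), so it is over by about 0.055 rad. That is inside tolerance, but I'll drag it back by about 2 mm.

Emit:
servo_tool([
  [0,[33,16,0],[0,0,0]],
  [0,[33,16,0],[0,0,0]],
  [0,[0,0,45],[0,0,0]],
  [0,[0,0,35],[0,0,0]],
  [0,[0,0,5],[0,0,0]],
  [0,[0,0,3],[0,0,0]],
  [0,[0,0,2],[0,0,0]],
  [0,[0,0,0],[0,0,0]],
])

```text
clock: 20.15
eef_pos: [459.8, 58.8, 179.2]
tcp_rot: [-3.141, -0.002, -0.342]
contact_force: [0.6, -0.7, -0.2]
opening: -0.005
```

Emit:
servo_tool([
  [0,[1.2,0,0],[0,0,0]],
  [0,[1.2,0,0],[0,0,0]],
  [0,[1,0,0],[0,0,0]],
])

```text
clock: 20.52
eef_pos: [461.9, 57.9, 178.6]
tcp_rot: [-3.141, 0.001, -0.342]
contact_force: [-4.4, 2.5, 6.5]
opening: -0.003
```

```bash
python3 win.py w12
```

```text
20.525 [-46.4 -13.8 178.6] F press [-5.   0.9  6.5]
[200 200 198 183 248 247 195 112 186 243 230 186  86  85  97 104 106  86
  77  96 196 183 157 113 137 193 192 184 149 146]
                                            
                                            
                                            
                                            
  ..          ++++.........+...             
  ..         .+++.                          
  ..         .+++.                         .
  ...        .+++                         ..
  ...        .+++                           
  ...        .++++++++++++++++.             
  ...        .++++++++++++++++.             
  ..         .+++..........+++.             
  ..         .+++          .++.             
  ...        .+++.         .++.             
  ...        .+++.        .+++.             
  ...        .++++++++++++++++.            .
  ..         .++++++++++++++++.             
  ..                ...                     
  ...                                       
  .+......        ....       .....         .
  .+..................................    ..
  ................................+++.   ...
                             .........    ..
                                          ..
                                         ...
                   .........................
```

Emit:
servo_tool([
  [0,[0,0,-6],[0,0,0]],
  [0,[0,0,-40],[0,0,0]],
  [0,[-35,-16,-44],[0,0,0]],
  [0,[-35,-16,0],[0,0,0]],
  [0,[0,0,0],[0,0,0]],
  [0,[0,0,0],[0,0,0]],
])

```text
clock: 21.32
eef_pos: [407.3, 111.0, 268.4]
tcp_rot: [-3.142, -0.001, -0.341]
contact_force: [0.2, 0.0, -0.3]
opening: -0.002
```

```bash
python3 win.py w13; python3 -c "
import cv2,numpy as np
from h import *
a=cv2.imread('pics/w13.png');b=cv2.imread('pics/w11.png')
u,v=proj('wrist',W((-45,19,176))).astype(int);print(u,v)
z=lambda a:cv2.resize(a[v-25:v+25,u-30:u+30],(378,315),interpolation=cv2.INTER_CUBIC)
for k in (a,b):
  g=cv2.cvtColor(z(k),cv2.COLOR_BGR2GRAY).astype(int); print(g[50:270:6,180:230].mean(1).astype(int))
cv2.imwrite('pics/w13v.png',np.hstack([z(a),z(b)]))
print(togo(W((35,0,260))))
for q in [(35,0,232)]: print(proj('wrist',W(q)))
"
```

```text
21.325 [-115.6   18.   268.4] F press [ 0.2  0.1 -0.3]
[186 186 188 212 230 217 173 168  84  92 127 192 230 232 137  68  75  82
  86  85  77  70 132 211 199 223 223 179 172 186]
                                            
                                            
                                            
                                            
   ...    .....................    ..       
           ..++++.++.+++++++..              
            .++++++++++++++++..             
            .+++..............              
            .++.                            
            .++.                            
            .++..                           
            .+++............                
           ..++++++++++++++++.              
           .+++++....++++++++.              
            .++.         .+++.              
            .++.          .++.             .
            .++.          .++.              
            .++...........+++.              
            .+##++++++++++#++.              
            .+++++++++++++++..              
                                            
                                            
                                            
                                            
                                            
 ......      .....        ....        ....  
274 103
[185 190 211 231 229 211 175 168 152  97  96 114 163 212 228 230 229 154
  91  88 122 161 182 186 176 134  79  83 139 204 216 207 226 227 211 180
 182]
[186 188 205 225 229 219 193 172 180 199 200 159 113 104 133 194 218 227
 229 214 143  83  96 152 187 184 183 161  99  73  98 166 224 229 224 183
 175]
[150.5  17.8   8.3]
[318.14780281 -90.42915351]
```

View pics/w13v.png

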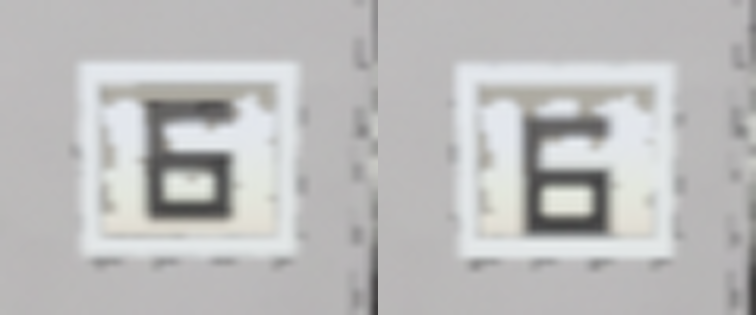

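The 6 now sits at crop rows 100-218, centre 159, against a window centre of 161, so it is square. Next I move over the knob and recheck the slide.

Emit:
servo_tool([
  [0,[50,6,0],[0,0,0]],
  [0,[50,6,0],[0,0,0]],
  [0,[50.5,6,0],[0,0,0]],
  [0,[0,0,10],[0,0,0]],
  [0,[0,0,0],[0,0,0]],
])

```text
clock: 22.0
eef_pos: [541.6, 43.1, 256.4]
tcp_rot: [3.14, 0.003, -0.343]
contact_force: [0.8, 0.5, 0.4]
opening: -0.002
```

```bash
python3 -c "
from h import *
T=None
s=sense(); print(s['clock'],pf(s['eef_pos']),s['contact_force'])
a=grab_frame('wrist'); cv2.imwrite('pics/w14.png',a)
for q in [(34,112,74),(11,112,74),(57,112,74)]: print(proj('wrist',W(q)))
m=trace('wrist','slide_tab')
for x in m[:1]:
  ys,xs=np.nonzero(x['mask']); print(x['conf'],xs.min(),xs.max(),ys.min(),ys.max())
for x in boxes_of('wrist','slide_tab')[:1]: print(pf(towld('wrist',x['centre'])))
for uv in [(169,27),(184,27)]: pass
cv2.imwrite('pics/w14v.png',a)
"
```

```text
22.0 [ 33.7  -1.  256.4] [0.78497104 0.47187316 0.3737389 ]
[157.79241922 177.55873017]
[160.19389825 200.72115339]
[155.29117863 153.43410006]
0.68 154 210 120 212
[40.4 97.1 33.2]
```

View pics/w14v.png

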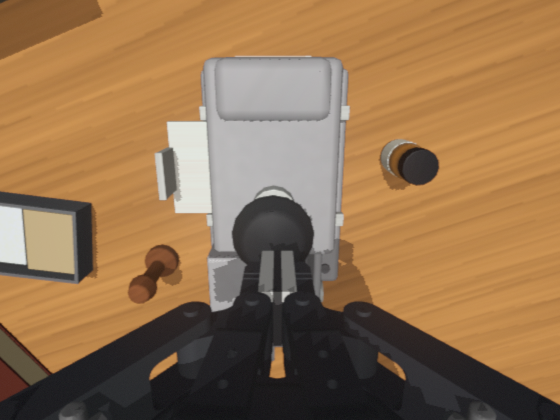

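The tab's outer top edge lies at columns 157-160, rows 150-198, matching the home prediction, and the fingers are centred over the knob. Next I press.

Emit:
servo_tool([
  [0,[0,0,14],[0,0,0]],
  [0,[0,0,8],[0,0,0]],
  [0,[0,0,5],[0,0,0]],
  [0,[0,0,5],[0,0,0]],
  [0,[0,0,5],[0,0,0]],
  [0,[0,0,0],[0,0,0]],
])

```text
clock: 22.9
eef_pos: [542.2, 43.9, 221.4]
tcp_rot: [3.142, 0.001, -0.342]
contact_force: [-4.2, 0.3, 8.9]
opening: -0.005
```

Emit:
servo_tool([
  [0,[0,0,3],[0,0,0]],
  [0,[0,0,2],[0,0,0]],
  [0,[0,0,0],[0,0,0]],
])

```text
clock: 23.28
eef_pos: [542.2, 43.9, 216.7]
tcp_rot: [-3.142, 0.001, -0.342]
contact_force: [-4.6, 0.9, 8.2]
opening: 0.001
```

Emit:
servo_tool([
  [0,[0,0,1.5],[0,0,0]],
  [0,[0,0,1.5],[0,0,0]],
  [0,[0,0,0],[0,0,0]],
])

```text
clock: 23.65
eef_pos: [542.2, 43.9, 213.9]
tcp_rot: [-3.142, 0.001, -0.342]
contact_force: [-5.9, 0.1, 10.5]
opening: 0.002
```

Emit:
servo_tool([
  [0,[0,0,1],[0,0,0]],
  [0,[0,0,1],[0,0,0]],
  [0,[0,0,0],[0,0,0]],
])

```text
clock: 24.02
eef_pos: [542.3, 43.9, 212.4]
tcp_rot: [-3.141, 0.0, -0.342]
contact_force: [-7.1, 0.6, 15.7]
opening: 0.0
```

The force rose from 10.5 to 15.7 N over 1.5 mm, so the knob is on its stop. I hold there.

Emit:
servo_tool([
  [0,[0,0,0.7],[0,0,0]],
  [0,[0,0,0],[0,0,0]],
  [0,[0,0,0],[0,0,0]],
  [0,[0,0,0],[0,0,0]],
  [0,[0,0,0],[0,0,0]],
])

```text
clock: 24.65
eef_pos: [542.3, 43.9, 212.0]
tcp_rot: [-3.141, 0.0, -0.342]
contact_force: [-7.3, 0.3, 16.5]
opening: 0.0
```

Emit:
servo_tool([
  [0,[0,0,-8],[0,0,0]],
  [0,[0,0,-8],[0,0,0]],
  [0,[0,0,-10],[0,0,0]],
  [0,[0,0,-20],[0,0,0]],
  [0,[0,0,-40],[0,0,0]],
  [0,[-45,0,-20],[0,0,0]],
  [0,[-50,-8,0],[0,0,0]],
  [0,[-50,-8,0],[0,0,0]],
])

```text
clock: 25.65
eef_pos: [410.3, 107.9, 316.7]
tcp_rot: [-3.141, -0.001, -0.343]
contact_force: [0.3, 1.0, -0.7]
opening: -0.003
```

Emit:
servo_tool([
  [0,[0,0,20],[0,0,0]],
  [0,[0,0,20],[0,0,0]],
  [0,[0,0,0],[0,0,0]],
  [0,[0,0,0],[0,0,0]],
])

```text
clock: 26.15
eef_pos: [411.9, 107.5, 277.1]
tcp_rot: [-3.141, -0.001, -0.342]
contact_force: [-0.4, -0.3, -0.3]
opening: 0.003
```

```bash
python3 win.py w15; python3 -c "
from h import *
boxes=boxes_of('wrist','palm_top')
grab_frame('top')
print('wrist palm',[pf(towld('wrist',x['centre'])) for x in boxes[:1]])
for t in('palm_top','wood_stamp','label_tray','pencil_pot','ledger','tape_dispenser','paperweight','bound_volume','ink_bottle'): print(t,[(round(x['conf'],2),towld('top',x['centre']).round().tolist()) for x in boxes_of('top',t)[:1]])
"
```

```text
26.15 [-110.1   16.2  277.1] F press [-0.2 -0.4 -0.3]
[186 186 188 213 230 223 182 141  84 105 153 214 231 222 128  70  78  88
  84  83  79  69 131 216 201 221 227 174 156 185]
                                            
                                            
                                            
                                            
   .      ....................     .        
           .++++++++++++++++..              
           .++++++++++++++++..              
           .+++..............              .
           ..+.                             
           ..+..                            
           ..+..                            
           .++++............                
           .++++++++++++++++.               
           .++++........++++.               
           .+++.         .++.              .
           .++.          .+++.             .
           .++..         .++.              .
           .+++...  .. ...++.               
           .++++++++++++++#+.               
           ..+++++++++++++++.               
                                            
                                            
                                            
                                            
                                            
.....        ....        ....        .....  
wrist palm [array([-303.8,  323. ,   36.6])]
palm_top [(0.48, [540.0, 39.0, 230.0])]
wood_stamp [(0.57, [626.0, 497.0, 18.0])]
label_tray [(0.9, [564.0, 340.0, 26.0])]
pencil_pot [(0.93, [401.0, -499.0, 55.0])]
ledger [(0.97, [584.0, -509.0, 28.0])]
tape_dispenser [(0.96, [625.0, 501.0, 16.0])]
paperweight [(0.51, [300.0, -409.0, 23.0])]
bound_volume [(0.71, [363.0, 500.0, 34.0])]
ink_bottle []
```

The 6 is still square, the palm knob is back up (the network puts its top at 230 mm) and the arm touches nothing. I hand the job in.

```bash
python3 -c "
from rig import *
print(sign_off())"
```

```text
the job is handed in; nothing more can be done
None
```

I stamped the label with the 6 and handed the job in at about 26 s of the 72 s; no verdict was reported.

- **Slide:** I pushed it home until it stalled at about 30 N of wrist force. The finger then put the tab face at 112 mm, and a later picture showed the tab at its home position.
- **Drum:** I dragged it from 2 to 6 in four light strokes, then back about 2 mm to square it. Seen from above, the 6 is within about 0.2 mm of the window's centre.
    - Vertical force on the drum read at most about 12 N.
    - The highest single reading, with sideways force included, was about 14 N, against the 16 N limit. Force was only read at the end of each move, so short peaks in between would not show.
- **Palm knob:** I pressed it onto its stop, where the force stiffened to about 16 N. I held it there for about 0.9 s, then let it all the way up.

**Last checks:**
- The 6 was still square after the press.
- The top camera put the knob top at 230 mm, which is up within its 4 mm accuracy.
- The arm was clear of everything.
- Six of the eight bystanders were found; the five I had positions for from the start were within about 5 mm of them.

**Checks that failed or disagreed:**
- The last top picture did not find the ink bottle, and for the wooden stamp it reported the tape dispenser's position. Both had looked in place in the wrist picture just before the press.
- The wrist network's report of the knob was plainly false, and I ignored it.
- The two cameras disagreed by about 3 mm on where the press was. I used the wrist camera, and the slide's stop position agreed with it.

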